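# Put the hand gauges back in the gauge tray

### The arm

A 7-joint arm with a two-finger parallel gripper is mounted at the origin on the work surface. World frame = base frame: x ahead of the robot, y to its left, z up, the work surface at z = 0. Lengths are in m, angles in degrees, forces in N, time in s.
With the tool pointing down it reaches from about 0.425 to 0.8 m from the base axis. Payload 8.3 kg.
Tool frame: the origin (TCP) lies midway between the tips of the shut fingers; the grasp point (between the pads) lies robot.hold_point_z behind it (robot.hold_point_z is the distance from the TCP to the grasp point, in m); z points along the fingers, y is the line along which they close (so a half turn about z gives the same grasp; the last joint's range is limited). The gripper opens to 85 mm and grips with 20 to 120 N. Pads are 22 mm wide; open, the fingers measure 114 mm over their backs; the gripper's body (76 mm by 85 mm) begins 54 mm behind the grasp point. The pads swing forward as they close: fully open they stand 13 mm farther back than shut.
Start: joints at [65.151, 21.967, 0.94, 78.501, -0.361, 79.538, -2.664], TCP at [0.227, -0.582, 0.231] pointing down, gripper open.
Joint ranges: [-169.22, 169.22], [-14.56, 117.87], [-87.37, 89.26], [10.42, 133.3], [-82.24, 262.24], [0.94, 117.77], [-172.7, 172.7]. Speed limits (degrees/s): [136.94, 136.94, 172.46, 172.46, 180, 180, 180].

### API

Orientations are given as [roll, pitch, yaw] about the fixed x, y, z axes, in that order (R = Rz(yaw) Ry(pitch) Rx(roll)).
In Python, from workcell import robot, viewer, close_job gives the robot as it stands. The module is installed in compiled form; this text tells all that it offers.
- The arm moves only by the tool carry_out, never from a script. Its argument "increments" is a list of rows, each a list of 5 numbers: the shift along the tool's x, y, z in units of 40 mm (1.0 is 40 mm), then the turn about the tool's z in units of 6 degrees (1.0 is 6 degrees), then the opening in per cent of the stroke, from 0 (shut) to 100 (fully open). A call has 1 to 8 rows; each row shifts and turns the commanded pose from where the row before left it, along the tool's axes as they then stand; what a row does not reach is not made up. A row lasts 1/12 s, in which the tool goes at most 41.7 mm and 7.16 degrees, less where a joint would pass 70% of its speed; a pose out of reach is approached as far as the arm can. A call is refused whole if a number of a shift passes 1 or a number of a turn 1, either way. A call with a gripper value outside its range is refused whole. The fingers move at their own pace and stop on an object; "grip_force" is the grip in N (left out, the last holds). Time passes only in rows, so rows that do not move let the fingers close. It gives the time, the measured TCP pose, the force, the opening and the grip force at its end, in the units of the state.
- robot.state(): the state, without advancing time (a new reading comes with each control period).
- viewer.camera(name): name is "side" or "top" or "wrist"; returns the picture (480x640x3 uint8, red, green, blue); there is no depth.
- viewer.camera_params(name): a dict with "K" (3x3 intrinsics, pixels), "dist_coeffs" ([k1, k2, p1, p2, k3] as OpenCV has them; the pictures are not rectified), "R" (3x3) and "t" (3): a world point X has camera coordinates R X + t; the wrist camera has in their place "T_tool_cam" (4x4, takes a point from camera to tool coordinates, whose origin is the TCP and whose axes are the flange's). Camera axes: x right, y down, z forward; pixel columns grow to the right and rows downward; lengths in m; the calibration is good to about 2 mm. A picture is of the moment at which its call begins: read the wrist's pose just before it. camera_params takes no time and is no camera call.
- close_job(): hands the job in; it is judged then, once.
Trained networks look in the newest picture that a camera, given by its name, has taken for a name from the list of things; names that differ only in an ending like _2 or _b are one class to them, and where a whole thing is asked for, a point or a joint stands for the part that bears it (a point fixed in the world has none). Each returns a list of dicts, best first, with "confidence" (0 to 1); they miss things now and then, are a little off and sometimes report something else, mostly with a low value. They report only what shows in the picture. A call takes as long as a camera call.
- viewer.spot_in(camera, target): "extent" ([left, top, right, bottom] in pixels, round what is visible of it).
- viewer.trace(camera, target): "pixels" (480x640 bool, what is visible of it) and "extent" ([left, top, right, bottom] in pixels, round what is visible of it).
- viewer.tip_of(camera, target): "location" ([column, row] in pixels: a listed point, or the origin of a listed thing).
The state is a dict: "t": time; "joint_pos": joint angles; "qvel": joint speeds; "tau": joint torques, N m; "tcp_pos": TCP position; "ee_rot": TCP orientation; "wrist_force": force on the tool from outside, world axes, zero at the start; "wrist_torque": the same for the moment, N m; "gripper_width": opening from 0.0 (shut) to 1.0 (fully open); "gripper_force": force on a finger pad.
Only numpy, scipy, OpenCV 4.12 (cv2) and the standard library are available. Lean on these libraries where they do the work, as an engineer would, in place of code of your own. Each camera call takes 0.05 s, during which the arm holds its last target. There are 200 camera calls.

### The job

Tidy the gauge tray of the inspection bench: the gap gauge was left in the caliper's long compartment, so lay it flat in its own small compartment, with the key of the compartment between its jaws. Lay the try square flat in the L-shaped compartment, and lay the caliper straight along the long compartment with its tail slid under the keeper bridge, home to the end wall. Leave the brass weight, the steel block and the cup standing where they are.

Things in the scene. Friction and masses are not known exactly. Their poses are not given: they have to be found in the camera images.
- tray: Fixed gauge tray, blue walls on a dark floor, 180 (x) by 218 (y) mm, floor 4 mm thick; all walls, ribs and filled parts end 8 mm above the floor (12 mm above the bench). Origin: centre of its underside. Near row, in its frame (mm): the LONG compartment, x -86 to 2, y -105 to 105. Far row: the L-SHAPED one at the -y side, the SMALL one at the +y end; the rest is filled up.
- gauge_home (a point): Centre of the SMALL compartment's floor, tray frame (50, 77.5, 4) mm, axes as the tray: home of the gap gauge's origin, with the gauge's x along the tray's +x. The compartment is x 14 to 86, y 50 to 105; a key 11 mm wide (y 72 to 83) and 8 mm high reaches in from its +x wall to x = 64.
- square_home (a point): Point on the L-SHAPED compartment's floor, tray frame (46, -92, 4) mm, axes as the tray: home of the square's origin, with the square's x (blade) along the tray's +y. Stock slot: x 6 to 86, y -105 to -79; blade slot: x 6 to 36, y -79 to 12.
- caliper_home (a point): Point on the LONG compartment's floor, tray frame (-46, -14, 4) mm, axes as the tray: home of the caliper's origin, with the caliper's x (tail) along the tray's +y; the tail end is then 4 mm from the +y end wall. The bridge forbids lowering it there: set it down 31 to 45 mm further to -y, then slide it in.
- keeper (a point): Middle of the opening under the fixed steel keeper bridge of the long compartment, on the floor, tray frame (-46, 87, 4) mm, axes as the tray. The bridge covers y 77 to 97: two posts with a 26 mm gap between them, and a bar 36 mm long in x across them, underside 12 mm and top 16 mm above the tray floor.
- gauge: Gap gauge: loose flat C-shaped steel plate 64 (x) by 44 (y) by 10 mm, 0.2 kg. Origin: centre of its underside. Its mouth, 20 mm wide (y -10 to 10), opens to +x, from x = -2 to 32 mm. On its solid back stands a black grip block, x -30 to -4, y -8 to 8, from 10 to 26 mm above the underside. It starts flat on the floor of the tray's long compartment.
- caliper: Closed, locked steel caliper, loose, lying flat, 0.18 kg. Origin: underside, middle of the slider. Beam: x -45 (head) to 115 mm (tail end), 16 mm wide, 6 mm thick. Dark slider, the place to grip: x -24 to 26, y -12 to 12, 12 mm high. Jaws: x -45 to -22, 6 mm thick, reaching to y = -43 (long) and y = 20 mm (short). Centre of mass 10 mm from the origin towards the tail.
- square: Try square, loose, lying flat, 0.28 kg. Origin: underside, centre of the thick stock, which spans x -9 to 9, y -35 to 35 mm and is 22 mm high. The steel blade, 4 mm thick and flush with the underside, runs from the stock's +y end along +x: x 9 to 99, y 15 to 35 mm.
- block: Bystander: loose ground steel block 40 by 28 by 30 mm high beside the caliper's beam, on the long jaws' side. Origin: centre of its underside.
- weight: Bystander: loose knobbed brass weight, 32 mm in diameter and 43 mm high, standing in the inner corner of the square. Origin: centre of its underside.
- cup: Bystander: loose grey plastic cup, 60 mm across and 55 mm high, close beyond the far wall of the tray. Origin: centre of its underside.

How it is judged:
By the outcome, as a careful person would: the job done as asked, in the order asked, and still so for the second after the job is handed in, with the robot touching nothing.
It also fails if it takes over 69 s, if anything falls off the work surface, if the arm or the gripper's body presses on something with over 40 N, if the wrist force passes 120 N, or if a joint passes its speed limit or range.

## Working session

There is one attempt and no reset: what is moved stays moved. The work goes in short steps, Python scripts to look and compute and a tool call to move; the robot and the scene stay as the last step left them, time stands still between calls to the robot, and variables do not carry over. Pictures are saved under pics/ and viewed, at most 13 in all, crops included, and the job is handed in when it is done.

Besides the shell and the picture viewer there is one more tool, called after ">>>" as name([rows], argument=value, ...), one row to a line, values as JSON. carry_out: Moves the arm, as the interface text tells. Its arguments: {"type":"object","properties":{"increments":{"type":"array"},"grip_force":{"type":"number"}},"required":["increments"]}

```bash
mkdir -p pics
python3 - <<'E'
from workcell import robot, viewer
import cv2, numpy as np
print(robot.state(), robot.hold_point_z)
for c in ["top","side"]:
    im=viewer.camera(c); cv2.imwrite(f"pics/{c}0.png",im[...,::-1])
    p=viewer.camera_params(c); print(c,{k:np.round(np.array(v),4).tolist() for k,v in p.items()})
    for n in ["tray","gauge","caliper","square","block","weight","cup"]:
        print(n,[(d["extent"],round(d["confidence"],2)) for d in viewer.spot_in(c,n)[:2]],[(np.round(d["location"],1).tolist(),round(d["confidence"],2)) for d in viewer.tip_of(c,n)[:2]])
    for n in ["gauge_home","square_home","caliper_home","keeper"]:
        print(n,[(np.round(d["location"],1).tolist(),round(d["confidence"],2)) for d in viewer.tip_of(c,n)[:2]])
print({k:np.round(np.array(v),4).tolist() for k,v in viewer.camera_params("wrist").items()})
print(robot.state()["t"])
E
```

```text
{'t': 0.0, 'joint_pos': array([65.15103556, 22.01503131,  0.93773156, 78.56208469, -0.36116039,
       79.53696029, -2.66408626]), 'qvel': array([ 0.02352418,  0.00956403,  0.04025564, -0.07579492,  0.03079097,
       -0.0087958 , -0.08052332]), 'tau': array([ 6.47856928e-05, -6.27598643e+01,  8.44166055e-01, -3.71830881e+01,
        1.64679007e-02,  1.40812437e-02,  4.60950923e-05]), 'tcp_pos': array([ 0.22633023, -0.58204165,  0.23027506]), 'ee_rot': array([-1.79888748e+02,  1.64077325e-03,  2.12492377e+01]), 'wrist_force': array([-0.18511259,  0.06900973, -0.30005308]), 'wrist_torque': array([-0.03176681,  0.02592801,  0.00309745]), 'gripper_force': 0.0, 'gripper_width': 0.9964145246276837} 0.0187
top {'K': [[493.3619, 0.0, 321.1148], [0.0, 493.3619, 237.6728], [0.0, 0.0, 1.0]], 'dist_coeffs': [-0.0994, 0.0, 0.0, 0.0, 0.0], 'R': [[-0.0118, -0.9999, -0.0063], [-0.9851, 0.0127, -0.1713], [0.1714, 0.0042, -0.9852]], 't': [0.0436, 0.5912, 1.1138]}
tray [([294.0, 212.4, 396.4, 299.0], 0.91)] [([344.1, 253.9], 0.79)]
gauge [([325.5, 259.9, 356.0, 287.3], 0.75)] [([341.8, 272.7], 0.67)]

[... 1114 characters left out ...]
6], 0.83)]
block [([308.1, 173.1, 326.9, 194.1], 0.78)] [([320.4, 186.6], 0.69), ([282.7, 291.0], 0.51)]
weight [([306.1, 369.3, 324.0, 403.9], 0.78)] [([315.5, 395.7], 0.98)]
cup [([339.6, 220.1, 372.8, 258.2], 0.8)] [([352.7, 249.7], 0.6)]
gauge_home [([315.2, 252.7], 0.82), ([320.6, 186.9], 0.52)]
square_home [([352.1, 314.6], 0.76)]
caliper_home [([284.2, 300.5], 0.7), ([268.4, 262.3], 0.2)]
keeper [([265.2, 261.2], 0.61)]
{'K': [[347.6258, 0.0, 323.4428], [0.0, 347.6258, 241.2965], [0.0, 0.0, 1.0]], 'dist_coeffs': [-0.0228, 0.0, 0.0, 0.0, 0.0], 'T_tool_cam': [[-0.0003, -0.9636, -0.2675, 0.068], [1.0, -0.0001, -0.0005, -0.0], [0.0005, -0.2675, 0.9636, -0.1417], [0.0, 0.0, 0.0, 1.0]]}
1.9
```

View pics/top0.png

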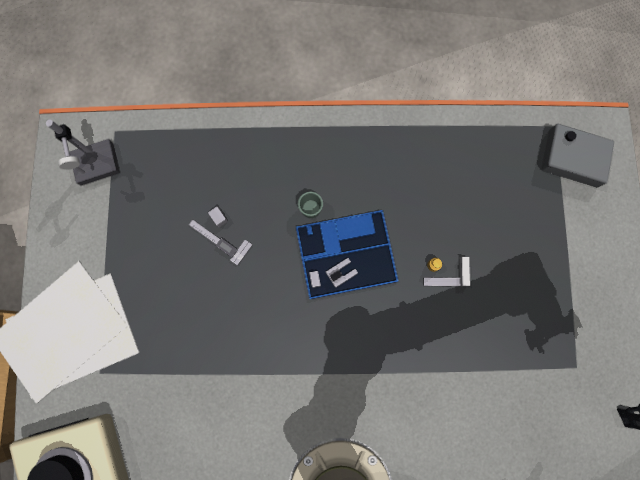

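View pics/side0.png

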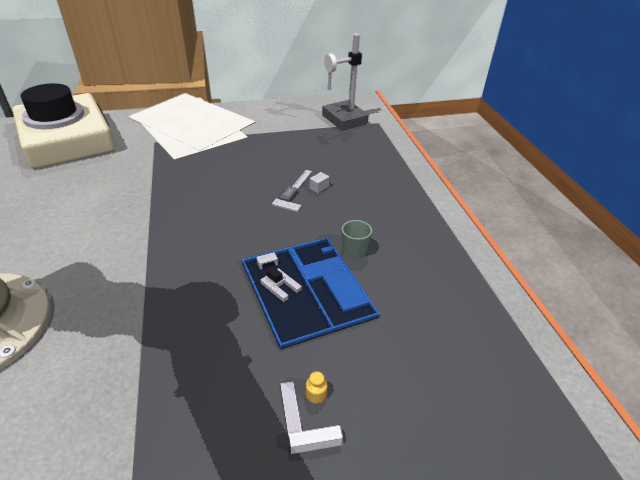

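```bash
cat > h.py <<'E'
from workcell import robot, viewer
import cv2, numpy as np
from scipy.optimize import minimize
from scipy.spatial.transform import Rotation as Ro
B=lambda a,b,c,d,e,f: np.array([[x,y,z] for x in (a,b) for y in (c,d) for z in (e,f)])/1e3
def cyl(r,h): 
    a=np.linspace(0,2*np.pi,24); return np.vstack([np.c_[r*np.cos(a),r*np.sin(a),0*a+z] for z in (0,h)])/1e3
M={"tray":[B(-90,90,-109,109,0,12)],
 "gauge":[B(-32,-2,-22,22,0,10),B(-2,32,10,22,0,10),B(-2,32,-22,-10,0,10),B(-30,-4,-8,8,10,26)],
 "caliper":[B(-45,115,-8,8,0,6),B(-24,26,-12,12,0,12),B(-45,-22,-43,20,0,6)],
 "square":[B(-9,9,-35,35,0,22),B(9,99,15,35,0,4)],
 "block":[B(-20,20,-14,14,0,30)],"weight":[cyl(16,30),cyl(8,43)],"cup":[cyl(26,55)]}
Z0={"gauge":.004}
def cam(name):
    p=viewer.camera_params(name); K=np.array(p["K"]); d=np.array(p["dist_coeffs"])
    if "R" in p: return K,d,np.array(p["R"]),np.array(p["t"])
    s=robot.state(); T=np.eye(4); T[:3,:3]=Ro.from_euler("xyz",s["ee_rot"],degrees=True).as_matrix(); T[:3,3]=s["tcp_pos"]
    W=np.linalg.inv(T@np.array(p["T_tool_cam"])); return K,d,W[:3,:3],W[:3,3]
def proj(c,X): return cv2.projectPoints(np.asarray(X,float).reshape(-1,1,3),cv2.Rodrigues(c[2])[0],c[3],c[0],c[1])[0].reshape(-1,2)
def unproj(c,uv,z):
    n=cv2.undistortPoints(np.array(uv,float).reshape(-1,1,2),c[0],c[1]).reshape(-1,2)
    r=np.c_[n,np.ones(len(n))]@c[2]; o=-c[2].T@c[3]
    return (o+r*((z-o[2])/r[:,2])[:,None])[:,:2]
def place(X,q,z): 
    c,s=np.cos(q[2]),np.sin(q[2]); return X@np.array([[c,s,0],[-s,c,0],[0,0,1]])+[q[0],q[1],z]
def render(c,n,q,z,S=4):
    m=np.zeros((480*S,640*S),np.uint8)
    for b in M[n]:
        p=proj(c,place(b,q,z)); h=cv2.convexHull(((p+.5)*S*16).astype(np.int32)); cv2.fillConvexPoly(m,h,255,shift=4)
    return cv2.resize(m,(640,480),interpolation=cv2.INTER_AREA)/255.
def fit(n,obs,q0,z=None,step=(.006,.006,.1)):
    z=Z0.get(n,0) if z is None else z
    def cost(q):
        return sum(1-np.minimum(r,m).sum()/np.maximum(r,m).sum() for c,m in obs for r in [render(c,n,q,z)])/len(obs)
    sim=np.array([q0]+[np.array(q0)+np.eye(3)[i]*step[i] for i in range(3)])
    r=minimize(cost,q0,method="Nelder-Mead",options=dict(initial_simplex=sim,xatol=2e-4,fatol=1e-4,maxiter=150)); return r.x,r.fun
def mask(camn,n):
    r=viewer.trace(camn,n); return (r[0]["pixels"].astype(float),r[0]["confidence"]) if r else (None,0)
def show(q): return np.round([q[0]*1e3,q[1]*1e3,(np.degrees(q[2])+180)%360-180],1).tolist()
E
cat > a.py <<'E'
from h import *
ct,cs=cam("top"),cam("side")
viewer.camera("top");viewer.camera("side")
P={}
for n in M:
    mt,a=mask("top",n); ms,b=mask("side",n); obs=[]
    if mt is not None and a>.4: obs.append((ct,mt))
    if ms is not None and b>.4: obs.append((cs,ms))
    u=np.argwhere(obs[0][1]>0).mean(0)[::-1]; xy=unproj(obs[0][0],u,.01)[0]
    best=None
    for y0 in ([0] if n in("weight","cup") else np.radians([0,60,120,180,240,300])):
        r=fit(n,obs,[*xy,y0],step=(.02,.02,.4))
        if best is None or r[1]<best[1]: best=r
    P[n]=best[0]; print(n,show(best[0]),round(best[1],3),round(a,2),round(b,2),[show(fit(n,[o],best[0])[0]) for o in obs])
np.savez("P.npz",**P); print(robot.state()["t"])
E
time python3 a.py
```

```text
tray [558.1, -22.9, 10.5] 0.087 0.72 0.92 [[559.5, -24.2, 10.5], [556.7, -21.4, 10.5]]
gauge [513.1, -11.6, -57.5] 0.128 0.84 0.7 [[514.0, -11.8, -58.3], [511.3, -9.3, -58.7]]
caliper [575.8, 269.0, 54.4] 0.137 0.82 0.79 [[577.2, 268.4, 54.1], [574.4, 269.6, 55.1]]
square [511.5, -309.6, 88.9] 0.101 0.85 0.75 [[511.7, -309.9, 89.1], [510.3, -308.9, 88.6]]
block [655.6, 292.0, 34.5] 0.542 0.7 0.65 [[655.6, 292.0, 34.5], [655.6, 292.0, 34.5]]
weight [528.3, -235.0, 9.1] 0.139 0.74 0.71 [[529.5, -237.0, 13.7], [527.5, -233.4, 12.0]]
cup [675.1, 61.8, 20.7] 0.165 0.81 0.91 [[678.2, 60.5, 19.8], [673.2, 67.6, 21.1]]
2.7
real	0m17.975s
user	0m23.921s
sys	0m6.701s
```

```bash
cat >> h.py <<'E'
def plan(wps,start=None,vmax=36.,wmax=5.7):
    """wps: (x,y,z mm, yaw deg, opening %, rows or None)"""
    s=robot.state(); p=s["tcp_pos"]*1e3; yaw=s["ee_rot"][2]
    if start is not None: p,yaw=np.array(start[:3],float),start[3]
    rows=[]
    for x,y,z,w,o,N in wps:
        g=np.array([x,y,z],float); dw=(w-yaw+180)%360-180; p0=p.copy(); y0=yaw
        n=N or max(1,int(np.ceil(max(np.linalg.norm(g-p)/vmax,abs(dw)/wmax))))
        for i in range(1,n+1):
            d=p0+(g-p0)*i/n-p; dy=y0+dw*i/n-yaw; a=np.radians(yaw); c,sn=np.cos(a),np.sin(a)
            r=[round(v/40,2)+0. for v in (c*d[0]+sn*d[1],sn*d[0]-c*d[1],-d[2])]+[round(-dy/6,2)+0.]
            u=np.array(r[:3])*40; p=p+[c*u[0]+sn*u[1],sn*u[0]-c*u[1],-u[2]]; yaw-=r[3]*6
            rows.append([float(v) for v in r]+[o])
    for i in range(0,len(rows),8): print(rows[i:i+8])
    print("end",np.round(p,1),round(yaw,1),"joints",np.round(s["joint_pos"],0).tolist())
E
python3 - <<'E'
from h import *
plan([(504,3,170,122.5,50,None)],vmax=34)
E
```

```text
[[0.59, -0.56, 0.08, -0.84, 50], [0.63, -0.5, 0.07, -0.85, 50], [0.68, -0.44, 0.08, -0.84, 50], [0.71, -0.39, 0.08, -0.85, 50], [0.75, -0.31, 0.07, -0.84, 50], [0.77, -0.25, 0.08, -0.84, 50], [0.79, -0.19, 0.08, -0.85, 50], [0.8, -0.11, 0.07, -0.84, 50]]
[[0.81, -0.04, 0.08, -0.84, 50], [0.81, 0.03, 0.08, -0.85, 50], [0.8, 0.1, 0.07, -0.84, 50], [0.79, 0.17, 0.08, -0.85, 50], [0.78, 0.25, 0.08, -0.84, 50], [0.75, 0.31, 0.07, -0.84, 50], [0.71, 0.37, 0.08, -0.85, 50], [0.69, 0.44, 0.08, -0.84, 50]]
[[0.64, 0.49, 0.07, -0.84, 50], [0.59, 0.55, 0.08, -0.85, 50], [0.55, 0.6, 0.08, -0.84, 50], [0.49, 0.64, 0.07, -0.85, 50]]
end [503.9   3.  170.1] 122.5 joints [65.0, 22.0, 1.0, 78.0, -0.0, 80.0, -3.0]
```

>>> carry_out([
  [0.59,-0.56,0.08,-0.84,50],
  [0.63,-0.5,0.07,-0.85,50],
  [0.68,-0.44,0.08,-0.84,50],
  [0.71,-0.39,0.08,-0.85,50],
  [0.75,-0.31,0.07,-0.84,50],
  [0.77,-0.25,0.08,-0.84,50],
  [0.79,-0.19,0.08,-0.85,50],
  [0.8,-0.11,0.07,-0.84,50],
])

```text
t: 3.37
tcp_pos: [0.3379, -0.3468, 0.2069]
ee_rot: [180.0, 0.0, 62.0]
wrist_force: [-0.2, 0.3, -0.3]
gripper_width: 0.499
gripper_force: 0.0
```

>>> carry_out([
  [0.81,-0.04,0.08,-0.84,50],
  [0.81,0.03,0.08,-0.85,50],
  [0.8,0.1,0.07,-0.84,50],
  [0.79,0.17,0.08,-0.85,50],
  [0.78,0.25,0.08,-0.84,50],
  [0.75,0.31,0.07,-0.84,50],
  [0.71,0.37,0.08,-0.85,50],
  [0.69,0.44,0.08,-0.84,50],
])

```text
t: 4.03
tcp_pos: [0.4492, -0.1126, 0.1823]
ee_rot: [180.0, 0.0, 102.5]
wrist_force: [0.3, -1.9, -0.1]
gripper_width: 0.504
gripper_force: 0.0
```

>>> carry_out([
  [0.64,0.49,0.07,-0.84,50],
  [0.59,0.55,0.08,-0.85,50],
  [0.55,0.6,0.08,-0.84,50],
  [0.49,0.64,0.07,-0.85,50],
  [0,0,0,0,50],
  [0,0,0,0,50],
])

```text
t: 4.53
tcp_pos: [0.5042, 0.0053, 0.17]
ee_rot: [180.0, -0.1, 122.8]
wrist_force: [-0.3, -1.6, -0.3]
gripper_width: 0.502
gripper_force: 0.0
```

```bash
cat > w.py <<'E'
import sys
from h import *
def look(names,tag,P,views=1):
    c=cam("wrist"); im=viewer.camera("wrist"); s=robot.state()
    print("tcp",np.round(s["tcp_pos"]*1e3,1),np.round(s["ee_rot"],2),"t",round(s["t"],2))
    for n in names:
        m,cf=mask("wrist",n)
        if m is None: print(n,"none"); continue
        q,f=fit(n,[(c,m)],P[n]); print(n,show(q),round(f,3),round(cf,2)); P[n]=q
        for b in M[n]:
            h=cv2.convexHull(proj(c,place(b,q,Z0.get(n,0))).astype(np.float32)); cv2.polylines(im:=np.ascontiguousarray(im),[h.astype(int)],1,(255,255,0),1)
    cv2.imwrite(f"pics/{tag}.png",im[...,::-1]); return c,P
if __name__=="__main__":
    P=dict(np.load("P.npz")); look(sys.argv[2].split(","),sys.argv[1],P); np.savez("Pw.npz",**P)
E
python3 w.py w1 tray,gauge,cup
```

```text
tcp [503.9   3.4 170. ] [-1.7999e+02 -2.0000e-02  1.2257e+02] t 4.58
tray none
gauge [511.0, -9.8, -58.3] 0.049 0.89
cup [674.9, 63.4, 21.9] 0.077 0.62
```

View pics/w1.png

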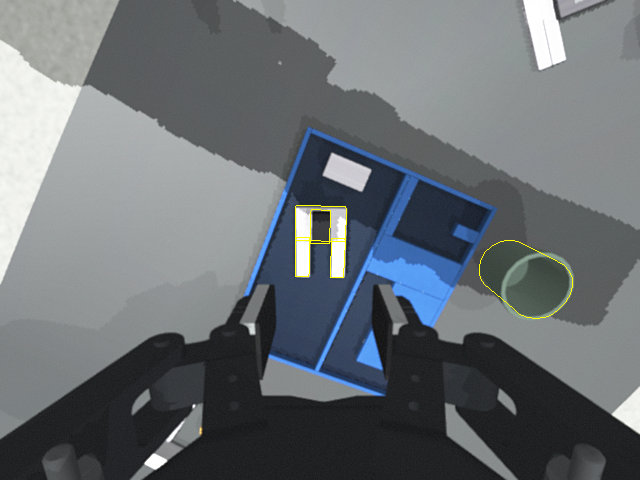

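```bash
cat > tr.py <<'E'
from h import *
R=lambda a,b,c,d: np.array([[a,c],[b,c],[b,d],[a,d]])
LONG=R(-86,2,-105,105); LS=np.array([[6,-105],[86,-105],[86,-79],[36,-79],[36,12],[6,12]])
SM=np.array([[14,50],[86,50],[86,72],[64,72],[64,83],[86,83],[86,105],[14,105]])
BR=B(-64,-28,77,97,0,20)
def poly(c,P2,z,q,S=4):
    X=np.c_[P2/1e3,np.full(len(P2),z/1e3)]; m=np.zeros((480*S,640*S),np.uint8)
    cv2.fillPoly(m,[((proj(c,place(X,q,0))+.5)*S*16).astype(np.int32)],255,shift=4); return cv2.resize(m,(640,480),interpolation=cv2.INTER_AREA)/255.
def model(c,q):
    b=render(c,"tray",q,0)
    for h in (LONG,LS,SM): b=b*(1-np.minimum(poly(c,h,12,q),poly(c,h,4,q)))
    return b
def tfit(c,im,q0,ign):
    b=im[...,2].astype(float)-im[...,0]; reg=cv2.dilate(render(c,"tray",q0,0),np.ones((13,13)))>0
    reg&=~ign; th=cv2.threshold(np.clip(b[reg],0,255).astype(np.uint8),0,255,cv2.THRESH_OTSU)[0]
    m=(b>th).astype(float)
    cost=lambda q: np.abs(model(c,q)-m)[reg].mean()
    sim=np.array([q0]+[np.array(q0)+np.eye(3)[i]*(.005,.005,.05)[i] for i in range(3)])
    r=minimize(cost,q0,method="Nelder-Mead",options=dict(initial_simplex=sim,xatol=1e-4,fatol=1e-5,maxiter=120)); return r.x,r.fun,th,m
def ignore(c,Pn,wrist=False):
    ig=np.zeros((480,640),bool)
    for n,q,z in Pn: ig|=cv2.dilate(render(c,n,q,z),np.ones((5,5)))>0
    if wrist: ig[270:]=True
    return ig
E
python3 - <<'E'
from tr import *
P=dict(np.load("Pw.npz")); q=P["tray"]
M["br"]=[BR]
for n in ["wrist","top","side"]:
    c=cam(n); im=viewer.camera(n); ig=ignore(c,[("gauge",P["gauge"],.004),("br",q,0),("cup",P["cup"],0)],n=="wrist")
    if n!="wrist": ig|=False
    r=tfit(c,im,q,ig); print(n,show(r[0]),r[1:3])
    if n=="wrist": np.save("trayw.npy",r[0]); cv2.imwrite("pics/m.png",np.vstack([cv2.resize(np.uint8(255*r[3]),(480,360)),]))
plan([(502,4.7,60,121.7,50,None),(502,4.7,17,121.7,50,2),(502,4.7,17,121.7,0,5)])
E
```

```text
wrist [556.7, -22.5, 10.4] (np.float64(0.030420340159354742), 69.0)
top [559.9, -24.3, 10.3] (np.float64(0.2316677365390601), 29.0)
side [557.3, -21.1, 10.3] (np.float64(0.05780423421406975), 66.0)
[[0.02, 0.0, 0.69, 0.03, 50], [0.02, 0.0, 0.69, 0.03, 50], [0.02, 0.0, 0.69, 0.03, 50], [0.02, 0.0, 0.69, 0.03, 50], [0.0, 0.0, 0.54, 0.0, 50], [0.0, 0.0, 0.53, 0.0, 50], [0.0, 0.0, 0.0, 0.0, 0], [0.0, 0.0, 0.0, 0.0, 0]]
[[0.0, 0.0, 0.0, 0.0, 0], [0.0, 0.0, 0.0, 0.0, 0], [0.0, 0.0, 0.0, 0.0, 0]]
end [502.1   4.6  17.1] 121.7 joints [28.0, 12.0, -36.0, 101.0, 8.0, 69.0, 22.0]
```

>>> carry_out([
  [0.02,0.0,0.69,0.03,50],
  [0.02,0.0,0.69,0.03,50],
  [0.02,0.0,0.69,0.03,50],
  [0.02,0.0,0.69,0.03,50],
  [0.0,0.0,0.54,0.0,50],
  [0.0,0.0,0.53,0.0,50],
  [0.0,0.0,0.0,0.0,50],
  [0.0,0.0,0.0,0.0,0],
], grip_force=60)

```text
t: 5.55
tcp_pos: [0.5016, 0.0054, 0.0167]
ee_rot: [-179.9, -0.1, 121.8]
wrist_force: [-0.8, -1.0, 0.1]
gripper_width: 0.369
gripper_force: 0.0
```

>>> carry_out([
  [0.0,0.0,0.0,0.0,0],
  [0.0,0.0,0.0,0.0,0],
  [0.0,0.0,0.0,0.0,0],
  [0.0,0.0,0.0,0.0,0],
])

```text
t: 5.88
tcp_pos: [0.5031, 0.0056, 0.0184]
ee_rot: [179.9, 0.1, 121.8]
wrist_force: [-1.7, -0.2, 7.6]
gripper_width: 0.164
gripper_force: 60.7
```

Run:
```python
from h import *
plan([(502.5,5,60,121.7,0,2),(575.3,59.8,60,190.4,0,None),(575.3,59.8,42,190.4,0,2)])
```

```text
[[0.0, -0.01, -0.52, 0.01, 0], [0.0, -0.01, -0.52, 0.01, 0], [0.02, 0.17, 0.0, -0.88, 0], [0.0, 0.18, 0.0, -0.88, 0], [-0.02, 0.17, 0.0, -0.88, 0], [-0.03, 0.18, 0.0, -0.88, 0], [-0.05, 0.16, 0.0, -0.89, 0], [-0.06, 0.17, 0.0, -0.88, 0]]
[[-0.08, 0.15, 0.0, -0.88, 0], [-0.1, 0.15, 0.0, -0.88, 0], [-0.1, 0.14, 0.0, -0.88, 0], [-0.12, 0.13, 0.0, -0.88, 0], [-0.13, 0.12, 0.0, -0.88, 0], [-0.14, 0.1, 0.0, -0.88, 0], [-0.15, 0.1, 0.0, -0.88, 0], [0.0, 0.0, 0.23, 0.0, 0]]
[[0.0, 0.0, 0.22, 0.0, 0]]
end [575.4  59.9  42. ] 190.4 joints [24.0, 23.0, -33.0, 110.0, 16.0, 51.0, 14.0]
```

>>> carry_out([
  [0.0,-0.01,-0.52,0.01,0],
  [0.0,-0.01,-0.52,0.01,0],
  [0.02,0.17,0.0,-0.88,0],
  [0.0,0.18,0.0,-0.88,0],
  [-0.02,0.17,0.0,-0.88,0],
  [-0.03,0.18,0.0,-0.88,0],
  [-0.05,0.16,0.0,-0.89,0],
  [-0.06,0.17,0.0,-0.88,0],
])

```text
t: 6.55
tcp_pos: [0.5354, 0.0306, 0.059]
ee_rot: [-180.0, 0.0, 153.7]
wrist_force: [-0.5, -0.1, -2.2]
gripper_width: 0.17
gripper_force: 59.7
```

>>> carry_out([
  [-0.08,0.15,0.0,-0.88,0],
  [-0.1,0.15,0.0,-0.88,0],
  [-0.1,0.14,0.0,-0.88,0],
  [-0.12,0.13,0.0,-0.88,0],
  [-0.13,0.12,0.0,-0.88,0],
  [-0.14,0.1,0.0,-0.88,0],
  [-0.15,0.1,0.0,-0.88,0],
  [0.0,0.0,0.23,0.0,0],
])

```text
t: 7.22
tcp_pos: [0.5764, 0.0612, 0.0511]
ee_rot: [180.0, 0.2, -169.3]
wrist_force: [0.7, 0.7, -1.1]
gripper_width: 0.167
gripper_force: 59.7
```

>>> carry_out([
  [0.0,0.0,0.22,0.0,0],
  [0.0,0.0,0,0.0,0],
  [0.0,0.0,0,0.0,0],
])

```text
t: 7.47
tcp_pos: [0.5732, 0.0594, 0.0394]
ee_rot: [-180.0, -0.1, -169.8]
wrist_force: [-0.1, -0.5, -1.9]
gripper_width: 0.172
gripper_force: 59.6
```

Run:
```python
from h import *
s=robot.state(); print(np.round(s["tcp_pos"]*1e3,1),np.round(s["ee_rot"],1),s["gripper_width"],s["t"])
T=s["tcp_pos"]; a=np.radians(s["ee_rot"][2]-180); q0=[T[0]+.017*np.cos(a),T[1]+.017*np.sin(a),a]
print(show(q0)); z=T[2]-.0135
ims=[]
for n in ["side","wrist"]:
    c=cam(n); im=viewer.camera(n); m,cf=mask(n,"gauge"); im=np.ascontiguousarray(im[...,::-1])
    for b in M["gauge"]: cv2.polylines(im,[cv2.convexHull(proj(c,place(b,q0,z)).astype(np.float32)).astype(int)],1,(0,255,255),1)
    if m is not None:
        im[m>0]=im[m>0]*.6+np.array([0,100,0]); print(n,cf,m.sum())
    for P2 in ([14,50],[86,50],[86,105],[14,105]):
        X=place(np.array([[*P2,12]])/1e3,[.5568,-.0224,np.radians(10.4)],0); cv2.circle(im,tuple(proj(c,X)[0].astype(int)),1,(0,0,255),-1)
    ims.append(cv2.resize(im[180:330,210:410],(600,450)) if n=="side" else im)
cv2.imwrite("pics/g1.png",cv2.resize(np.hstack([ims[0],cv2.resize(ims[1],(600,450))]),(800,300)))
```

```text
[573.2  59.4  39.4] [-1.800e+02 -1.000e-01 -1.698e+02] 0.1715397741587511 7.4667
[590.0, 62.4, 10.2]
side 0.74 437.0
wrist 0.74 4505.0
```

View pics/g1.png

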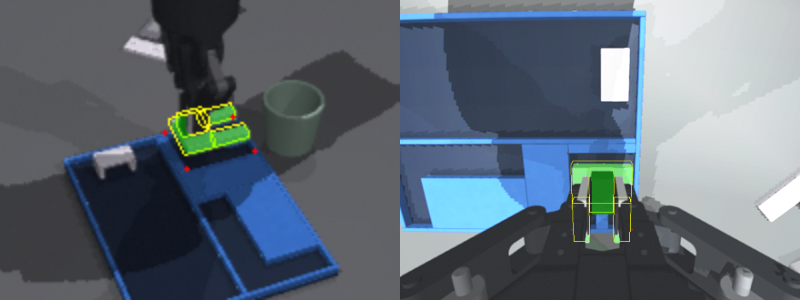

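Run:
```python
from h import *
plan([(575.2,59.8,36,190.4,0,1),(575.2,59.8,18,190.4,0,3)])
```

```text
[[-0.02, -0.01, 0.12, -0.01, 0], [0.0, 0.0, 0.15, 0.0, 0], [0.0, 0.0, 0.15, 0.0, 0], [0.0, 0.0, 0.15, 0.0, 0]]
end [575.4  59.7  18.1] -169.6 joints [25.0, 33.0, -45.0, 97.0, 27.0, 61.0, 71.0]
```

>>> carry_out([
  [-0.02,-0.01,0.12,-0.01,0],
  [0.0,0.0,0.15,0.0,0],
  [0.0,0.0,0.15,0.0,0],
  [0.0,0.0,0.14,0.0,0],
  [0.0,0.0,0.0,0.0,0],
  [0.0,0.0,0.0,0.0,0],
])

```text
t: 8.17
tcp_pos: [0.5754, 0.0598, 0.018]
ee_rot: [-180.0, 0.0, -169.6]
wrist_force: [-1.1, -0.4, 3.1]
gripper_width: 0.167
gripper_force: 61.3
```

Run:
```python
from h import *
plan([(575.3,59.8,18,190.4,45,3),(575.3,59.8,80,190.4,45,3),(506,-309,150,88.9,45,None)])
```

```text
[[0.0, 0.0, 0.0, 0.0, 45], [0.0, 0.0, 0.0, 0.0, 45], [0.0, 0.0, 0.0, 0.01, 45], [0.0, 0.0, -0.52, 0.0, 45], [0.0, 0.0, -0.51, 0.0, 45], [0.0, 0.0, -0.52, 0.0, 45], [0.19, -0.49, -0.1, 0.94, 45], [0.14, -0.5, -0.09, 0.94, 45]]
[[0.08, -0.51, -0.1, 0.94, 45], [0.04, -0.52, -0.1, 0.94, 45], [-0.01, -0.52, -0.1, 0.94, 45], [-0.07, -0.52, -0.09, 0.94, 45], [-0.11, -0.51, -0.1, 0.94, 45], [-0.17, -0.49, -0.1, 0.94, 45], [-0.21, -0.48, -0.09, 0.94, 45], [-0.26, -0.45, -0.1, 0.94, 45]]
[[-0.3, -0.43, -0.1, 0.94, 45], [-0.34, -0.39, -0.1, 0.94, 45], [-0.38, -0.36, -0.09, 0.94, 45], [-0.41, -0.32, -0.1, 0.93, 45], [-0.44, -0.27, -0.1, 0.94, 45], [-0.47, -0.23, -0.1, 0.94, 45], [-0.49, -0.19, -0.09, 0.94, 45], [-0.5, -0.14, -0.1, 0.94, 45]]
end [ 505.9 -308.9  150. ] -271.1 joints [24.0, 35.0, -44.0, 98.0, 28.0, 58.0, 70.0]
```

>>> carry_out([
  [0.0,0.0,0.0,0.0,45],
  [0.0,0.0,0.0,0.0,45],
  [0.0,0.0,0.0,0.0,45],
  [0.0,0.0,0.0,0.01,45],
  [0.0,0.0,-0.52,0.0,45],
  [0.0,0.0,-0.51,0.0,45],
  [0.0,0.0,-0.52,0.0,45],
])

```text
t: 8.75
tcp_pos: [0.5749, 0.0599, 0.0805]
ee_rot: [180.0, -0.1, -169.6]
wrist_force: [1.7, 0.6, -0.1]
gripper_width: 0.447
gripper_force: 0.0
```

Run:
```python
from h import *
q0=[.592,.0628,np.radians(10.4)]
s=robot.state(); print(np.round(s["tcp_pos"]*1e3,1),s["t"])
for n in ["side","wrist"]:
    c=cam(n); im=viewer.camera(n); m,cf=mask(n,"gauge")
    if n=="wrist": cv2.imwrite("pics/g2.png",im[...,::-1])
    if m is None: print(n); continue
    print(n,cf,m.sum(),render(c,"gauge",q0,.004).sum(),show(fit("gauge",[(c,m)],q0)[0]))
```

```text
[574.9  59.9  80.5] 8.75
side 0.88 534.0 611.0117647058823 [592.8, 64.0, 11.1]
wrist 0.57 5266.0 5377.549019607844 [593.0, 63.1, 10.3]
```

View pics/g2.png

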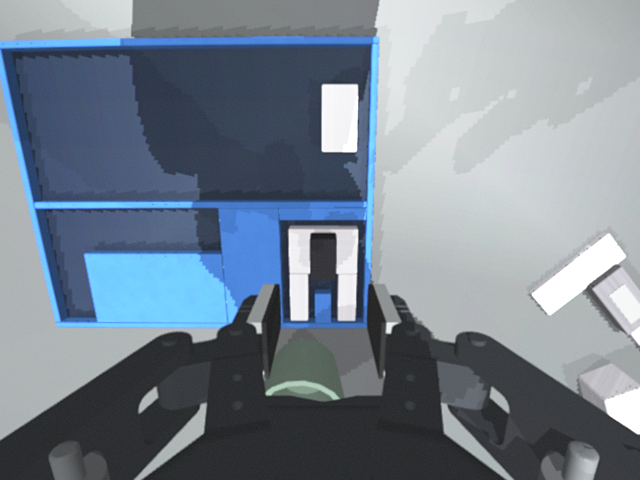

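The gauge is flat in its compartment, and the key at (322,305) sits between its prongs. On to the square.

>>> carry_out([
  [0.19,-0.49,-0.1,0.94,45],
  [0.14,-0.5,-0.09,0.94,45],
  [0.08,-0.51,-0.1,0.94,45],
  [0.04,-0.52,-0.1,0.94,45],
  [-0.01,-0.52,-0.1,0.94,45],
  [-0.07,-0.52,-0.09,0.94,45],
  [-0.11,-0.51,-0.1,0.94,45],
  [-0.17,-0.49,-0.1,0.94,45],
])

```text
t: 9.62
tcp_pos: [0.5434, -0.1051, 0.1101]
ee_rot: [-180.0, -0.1, 145.0]
wrist_force: [0.7, 0.8, 0.7]
gripper_width: 0.45
gripper_force: 0.0
```

>>> carry_out([
  [-0.21,-0.48,-0.09,0.94,45],
  [-0.26,-0.45,-0.1,0.94,45],
  [-0.3,-0.43,-0.1,0.94,45],
  [-0.34,-0.39,-0.1,0.94,45],
  [-0.38,-0.36,-0.09,0.94,45],
  [-0.41,-0.32,-0.1,0.93,45],
  [-0.44,-0.27,-0.1,0.94,45],
  [-0.47,-0.23,-0.1,0.94,45],
])

```text
t: 10.28
tcp_pos: [0.5128, -0.2687, 0.1412]
ee_rot: [-179.9, -0.1, 99.9]
wrist_force: [0.2, -0.3, -0.4]
gripper_width: 0.45
gripper_force: 0.0
```

>>> carry_out([
  [-0.49,-0.19,-0.09,0.94,45],
  [-0.5,-0.14,-0.1,0.94,45],
  [0,0,0,0,45],
  [0,0,0,0,45],
])

```text
t: 10.62
tcp_pos: [0.5046, -0.3103, 0.1488]
ee_rot: [-179.9, -0.0, 88.8]
wrist_force: [0.0, 0.9, -1.1]
gripper_width: 0.453
gripper_force: 0.0
```

```bash
python3 w.py w3 square,weight
```

```text
tcp [ 505.2 -308.7  148.8] [-1.799e+02 -7.000e-02  8.895e+01] t 10.67
square [511.5, -309.6, 88.9] 1.0 0.75
weight [526.8, -235.9, 13.4] 0.052 0.85
```

View pics/w3.png

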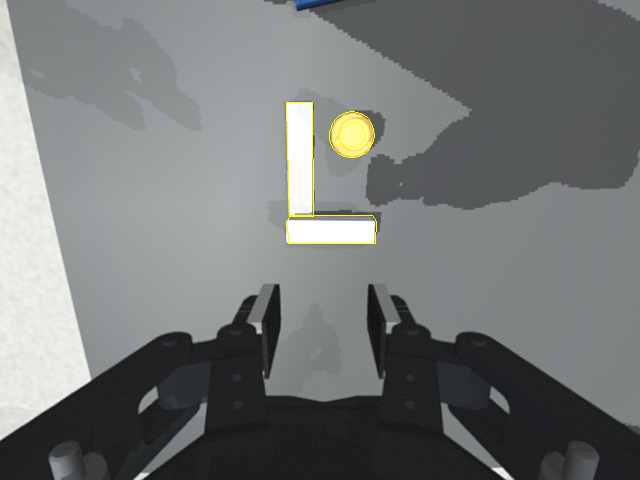

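Run:
```python
from h import *
plan([(508.5,-309.5,110,-1.1,45,16),(508.5,-309.5,11,-1.1,45,4)])
```

```text
[[0.0, 0.0, 0.06, 0.94, 45], [-0.01, 0.01, 0.06, 0.94, 45], [0.0, 0.0, 0.06, 0.94, 45], [0.0, 0.01, 0.07, 0.94, 45], [0.0, 0.0, 0.06, 0.94, 45], [0.0, 0.01, 0.06, 0.94, 45], [0.0, 0.0, 0.06, 0.94, 45], [0.0, 0.01, 0.06, 0.94, 45]]
[[0.0, 0.0, 0.06, 0.93, 45], [0.0, 0.01, 0.06, 0.94, 45], [0.0, 0.0, 0.06, 0.94, 45], [0.0, 0.01, 0.07, 0.94, 45], [0.01, 0.0, 0.06, 0.94, 45], [0.0, 0.01, 0.06, 0.94, 45], [0.0, 0.0, 0.06, 0.94, 45], [0.01, 0.0, 0.06, 0.94, 45]]
[[0.0, 0.0, 0.62, 0.0, 45], [0.0, 0.0, 0.62, 0.0, 45], [0.0, 0.0, 0.62, 0.0, 45], [0.0, 0.0, 0.62, 0.0, 45]]
end [ 508.6 -309.3   10.8] -1.1 joints [46.0, 23.0, -23.0, 90.0, 9.0, 70.0, 20.0]
```

>>> carry_out([
  [0.0,0.0,0.06,0.94,45],
  [-0.01,0.01,0.06,0.94,45],
  [0.0,0.0,0.06,0.94,45],
  [0.0,0.01,0.07,0.94,45],
  [0.0,0.0,0.06,0.94,45],
  [0.0,0.01,0.06,0.94,45],
  [0.0,0.0,0.06,0.94,45],
  [0.0,0.01,0.06,0.94,45],
])

```text
t: 11.43
tcp_pos: [0.5075, -0.3084, 0.1299]
ee_rot: [-179.9, -0.0, 43.7]
wrist_force: [-0.3, 0.1, 0.5]
gripper_width: 0.451
gripper_force: 0.0
```

>>> carry_out([
  [0.0,0.0,0.06,0.93,45],
  [0.0,0.01,0.06,0.94,45],
  [0.0,0.0,0.06,0.94,45],
  [0.0,0.01,0.07,0.94,45],
  [0.01,0.0,0.06,0.94,45],
  [0.0,0.01,0.06,0.94,45],
  [0.0,0.0,0.06,0.94,45],
  [0.01,0.0,0.06,0.94,45],
])

```text
t: 12.1
tcp_pos: [0.5088, -0.3093, 0.1103]
ee_rot: [-179.9, 0.0, -1.4]
wrist_force: [0.2, -0.1, 1.0]
gripper_width: 0.444
gripper_force: 0.0
```

>>> carry_out([
  [0.0,0.0,0,0.0,45],
  [0.0,0.0,0,0.0,45],
])

```text
t: 12.27
tcp_pos: [0.5087, -0.3096, 0.1105]
ee_rot: [-180.0, 0.0, -1.0]
wrist_force: [-0.4, 0.1, 0.2]
gripper_width: 0.451
gripper_force: 0.0
```

Run:
```python
from h import *
P=dict(np.load("P.npz"))
c=cam("wrist"); im=viewer.camera("wrist"); m,cf=mask("wrist","square")
if m is not None: print(cf,m.sum(),show(fit("square",[(c,m)],P["square"])[0]))
s=robot.state(); print(np.round(s["tcp_pos"]*1e3,1),np.round(s["ee_rot"],1),s["t"])
# white segmentation fit of the square
w=(im.min(2)>170).astype(np.uint8); w[300:]=0
reg=cv2.dilate(render(c,"square",P["square"],0),np.ones((15,15)))>0
print(show(fit("square",[(c,w*reg)],P["square"])[0]),fit("square",[(c,w*reg)],P["square"])[1])
plan([(508.5,-309.5,11,-1.1,45,4)])
```

```text
0.96 5638.0 [510.3, -309.3, 88.4]
[ 508.7 -310.2  110.9] [-180.    0.   -1.] 12.3667
[509.7, -309.2, 88.5] 0.05440375908931083
[[0.0, 0.0, 0.62, 0.0, 45], [0.0, -0.01, 0.63, 0.01, 45], [0.0, 0.0, 0.62, 0.0, 45], [-0.01, -0.01, 0.63, 0.01, 45]]
end [ 508.4 -309.3   10.9] -1.1 joints [34.0, 23.0, -7.0, 92.0, 3.0, 64.0, -65.0]
```

>>> carry_out([
  [0.0,0.0,0.62,0.04,45],
  [0.0,-0.01,0.63,0.04,45],
  [0.0,0.0,0.62,0.0,45],
  [-0.01,-0.01,0.63,0.0,45],
  [0.0,0.0,0.0,0.0,45],
  [0.0,0.0,0.0,0.0,0],
  [0.0,0.0,0.0,0.0,0],
  [0.0,0.0,0.0,0.0,0],
], grip_force=90)

```text
t: 13.03
tcp_pos: [0.5093, -0.3106, 0.0128]
ee_rot: [179.9, -0.1, -1.7]
wrist_force: [0.7, -0.1, -2.3]
gripper_width: 0.177
gripper_force: 89.0
```

>>> carry_out([
  [0.0,0.0,0.0,0.0,0],
  [0.0,0.0,0.0,0.0,0],
  [0.0,0.0,-0.2,0.0,0],
  [0.0,0.0,-0.6,0.0,0],
  [0.0,0.0,-0.6,0.0,0],
  [0,0,0,0,0],
])

```text
t: 13.53
tcp_pos: [0.511, -0.3115, 0.0727]
ee_rot: [179.8, -0.4, -1.7]
wrist_force: [0.7, -1.2, -1.7]
gripper_width: 0.175
gripper_force: 89.2
```

Run:
```python
from h import *
t=[.5568,-.0224,np.radians(10.4)]
h=place(np.array([[46,-92,4]])/1e3,t,0)[0]*1e3
# TCP offset in square frame at grasp ~ (0,1.6): square axes yaw 100.4
a=np.radians(100.4); g=h[:2]+1.6*np.array([-np.sin(a),np.cos(a)]); print(h,g)
plan([(g[0],g[1],65,10.4,0,None),(g[0],g[1],50,10.4,0,1)])
```

```text
[ 618.65204902 -104.58469463    4.        ] [ 617.07833467 -104.87352527]
[[0.36, -0.75, 0.03, -0.29, 0], [0.38, -0.74, 0.03, -0.29, 0], [0.4, -0.72, 0.02, -0.29, 0], [0.42, -0.72, 0.03, -0.29, 0], [0.44, -0.7, 0.03, -0.28, 0], [0.47, -0.68, 0.03, -0.29, 0], [0.49, -0.68, 0.02, -0.29, 0], [0.0, 0.0, 0.38, 0.0, 0]]
end [ 617.2 -104.7   49.9] 10.4 joints [34.0, 26.0, -7.0, 94.0, 4.0, 60.0, -66.0]
```

>>> carry_out([
  [0.36,-0.75,0.03,-0.29,0],
  [0.38,-0.74,0.03,-0.29,0],
  [0.4,-0.72,0.02,-0.29,0],
  [0.42,-0.72,0.03,-0.29,0],
  [0.44,-0.7,0.03,-0.28,0],
  [0.47,-0.68,0.03,-0.29,0],
  [0.49,-0.68,0.02,-0.29,0],
  [0.0,0.0,0.38,0.0,0],
])

```text
t: 14.2
tcp_pos: [0.6194, -0.0929, 0.0473]
ee_rot: [-179.8, -0.5, 11.1]
wrist_force: [1.3, 3.4, -1.9]
gripper_width: 0.177
gripper_force: 89.2
```

>>> carry_out([
  [0.0,0.0,0.0,0.0,0],
  [0.0,0.0,0.0,0.0,0],
])

```text
t: 14.37
tcp_pos: [0.6134, -0.1031, 0.0432]
ee_rot: [-180.0, 0.1, 10.4]
wrist_force: [0.4, -0.2, -2.2]
gripper_width: 0.176
gripper_force: 89.1
```

Run:
```python
from h import *
s=robot.state(); T=s["tcp_pos"]; yaw=s["ee_rot"][2]; print(np.round(T*1e3,1),np.round(s["ee_rot"],1),s["t"])
t=[.5568,-.0224,np.radians(10.4)]; h=place(np.array([[46,-92,4]])/1e3,t,0)[0]; print("home",h)
a=np.radians(yaw+90); z=T[2]-.012
q0=[T[0]+.0016*np.sin(a),T[1]-.0016*np.cos(a),a]; print("pred",show(q0)); ims=[]
for n in ["side","top","wrist"]:
    c=cam(n); im=viewer.camera(n); m,cf=mask(n,"square"); im=np.ascontiguousarray(im[...,::-1])
    if m is not None: r=fit("square",[(c,m)],q0,z); print(n,cf,show(r[0]),r[1])
    for b in M["square"]: cv2.polylines(im,[cv2.convexHull(proj(c,place(b,q0,z)).astype(np.float32)).astype(int)],1,(0,255,255),1)
    for P2 in ([6,-105],[86,-105],[86,-79],[36,-79],[36,12],[6,12]):
        X=place(np.array([[*P2,12]])/1e3,t,0); cv2.circle(im,tuple(proj(c,X)[0].astype(int)),1,(0,0,255),-1)
    if n!="top": ims.append(cv2.resize(im[210:360,230:390] if n=="side" else im,(400,300) if n!="side" else (400,375))[:300])
cv2.imwrite("pics/s1.png",np.hstack(ims))
```

```text
[ 613.4 -103.1   43.2] [-1.80e+02  1.00e-01  1.04e+01] 14.3667
home [ 0.61865205 -0.10458469  0.004     ]
pred [615.0, -102.9, 100.4]
side 0.62 [614.9, -102.4, 99.4] 0.37311476086754536
top 0.59 [616.8, -100.5, 99.4] 0.5068889245071325
wrist 0.56 [615.7, -104.5, 100.3] 0.33254765281164145
```

View pics/s1.png

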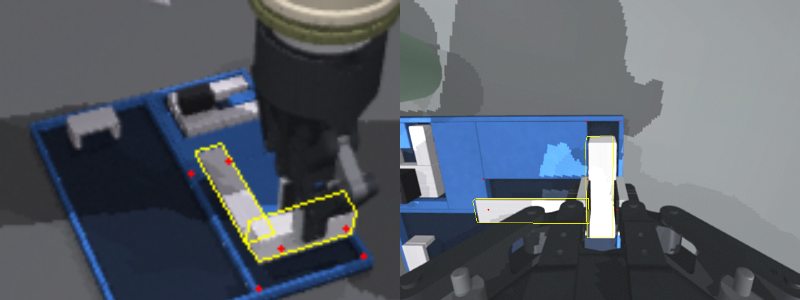

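Run:
```python
from h import *
plan([(617.1,-104.9,36,10.4,0,2),(617.1,-104.9,17,10.4,0,4)])
```

```text
[[0.03, 0.01, 0.11, -0.01, 0], [0.03, 0.01, 0.11, -0.01, 0], [0.0, 0.0, 0.12, 0.0, 0], [0.0, 0.0, 0.12, 0.0, 0], [0.0, 0.0, 0.12, 0.0, 0], [0.0, 0.0, 0.12, 0.0, 0]]
end [ 617.1 -104.7   16.8] 10.4 joints [16.0, 31.0, -13.0, 91.0, 8.0, 59.0, -79.0]
```

>>> carry_out([
  [0.03,0.01,0.11,-0.01,0],
  [0.03,0.01,0.11,-0.01,0],
  [0.0,0.0,0.12,0.0,0],
  [0.0,0.0,0.12,0.0,0],
  [0.0,0.0,0.12,0.0,0],
  [0.0,0.0,0.12,0.0,0],
  [0.0,0.0,0.0,0.0,0],
  [0.0,0.0,0.0,0.0,0],
])

```text
t: 15.33
tcp_pos: [0.6168, -0.1034, 0.0164]
ee_rot: [-180.0, 0.0, 10.5]
wrist_force: [-4.1, 0.4, 3.9]
gripper_width: 0.177
gripper_force: 90.0
```

Run:
```python
from h import *
s=robot.state(); print(np.round(s["tcp_pos"]*1e3,1),np.round(s["ee_rot"],1),s["wrist_force"],s["t"])
```

```text
[ 616.8 -103.4   16.4] [-180.     0.    10.5] [-4.0819167   0.39259683  3.87888643] 15.3333
```

>>> carry_out([
  [0.0,0.0,0.0,0.0,45],
  [0.0,0.0,0.0,0.0,45],
  [0.0,0.0,0.0,0.0,45],
  [0.0,0.0,0.0,0.0,45],
  [0.0,0.0,-0.5,0.0,45],
  [0.0,0.0,-0.6,0.0,45],
  [0.0,0.0,-0.8,0.0,45],
  [0.0,0.0,-0.8,0.0,45],
])

```text
t: 16.0
tcp_pos: [0.6163, -0.1034, 0.1246]
ee_rot: [-180.0, 0.1, 10.5]
wrist_force: [0.7, -0.3, 0.7]
gripper_width: 0.444
gripper_force: 0.0
```

Run:
```python
from tr import *
q0=[.6186,-.1046,np.radians(100.4)]
for n in ["side","wrist"]:
    c=cam(n); im=viewer.camera(n); m,cf=mask(n,"square")
    if n=="wrist": cv2.imwrite("pics/s2.png",im[...,::-1])
    if m is not None: r=fit("square",[(c,m)],q0,.004); print(n,cf,show(r[0]),r[1])
P=dict(np.load("P.npz")); print(show(P["caliper"]))
a=P["caliper"][2]; x,y=np.array([.5745,.2695])*1e3+8*np.array([np.cos(a),np.sin(a)])
plan([(x,y,140,55,45,None)],vmax=30)
```

```text
side 0.87 [617.8, -102.1, 100.3] 0.07224601260240804
wrist 0.9 [618.3, -102.8, 100.4] 0.023501276629514845
[575.8, 269.0, 54.4]
[[0.06, -0.73, -0.03, -0.57, 45], [0.1, -0.73, -0.03, -0.57, 45], [0.15, -0.72, -0.02, -0.57, 45], [0.19, -0.71, -0.03, -0.57, 45], [0.23, -0.69, -0.03, -0.57, 45], [0.27, -0.68, -0.03, -0.57, 45], [0.32, -0.67, -0.03, -0.57, 45], [0.35, -0.64, -0.02, -0.57, 45]]
[[0.39, -0.62, -0.03, -0.57, 45], [0.42, -0.6, -0.03, -0.57, 45], [0.47, -0.57, -0.03, -0.57, 45], [0.49, -0.54, -0.03, -0.58, 45], [0.53, -0.52, -0.03, -0.57, 45]]
end [579.1 276.2 140.2] 55.0 joints [17.0, 27.0, -14.0, 86.0, 7.0, 68.0, -78.0]
```

View pics/s2.png

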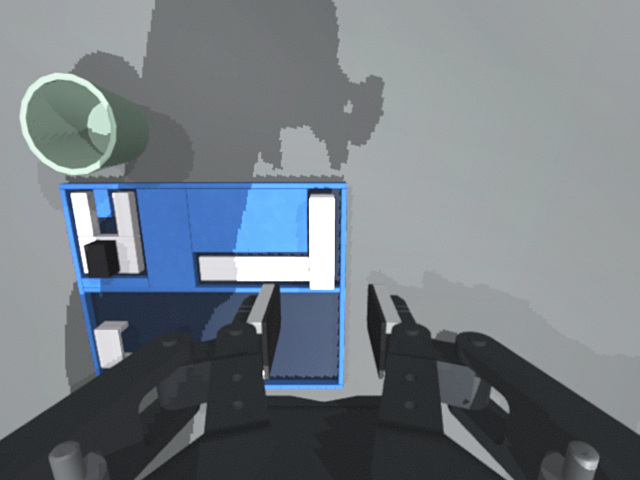

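The square lies in its L slot: stock at (322,240), blade at (255,268). Next, the caliper.

>>> carry_out([
  [0.06,-0.73,-0.03,-0.57,45],
  [0.1,-0.73,-0.03,-0.57,45],
  [0.15,-0.72,-0.02,-0.57,45],
  [0.19,-0.71,-0.03,-0.57,45],
  [0.23,-0.69,-0.03,-0.57,45],
  [0.27,-0.68,-0.03,-0.57,45],
  [0.32,-0.67,-0.03,-0.57,45],
  [0.35,-0.64,-0.02,-0.57,45],
])

```text
t: 16.87
tcp_pos: [0.5921, 0.1313, 0.1313]
ee_rot: [-179.9, 0.1, 38.0]
wrist_force: [0.4, 0.2, 0.5]
gripper_width: 0.447
gripper_force: 0.0
```

>>> carry_out([
  [0.39,-0.62,-0.03,-0.57,45],
  [0.42,-0.6,-0.03,-0.57,45],
  [0.47,-0.57,-0.03,-0.57,45],
  [0.49,-0.54,-0.03,-0.58,45],
  [0.53,-0.52,-0.03,-0.57,45],
  [0,0,0,0,45],
  [0,0,0,0,45],
  [0,0,0,0,45],
])

```text
t: 17.53
tcp_pos: [0.5779, 0.2756, 0.1373]
ee_rot: [-179.9, 0.1, 55.0]
wrist_force: [-1.0, -0.3, 0.2]
gripper_width: 0.447
gripper_force: 0.0
```

```bash
python3 w.py w5 caliper,block
```

```text
tcp [578.3 274.7 137.6] [-1.7998e+02  1.2000e-01  5.4920e+01] t 17.58
caliper [574.4, 270.6, 54.3] 0.035 0.93
block [651.4, 293.7, 34.6] 0.07 0.7
```

View pics/w5.png

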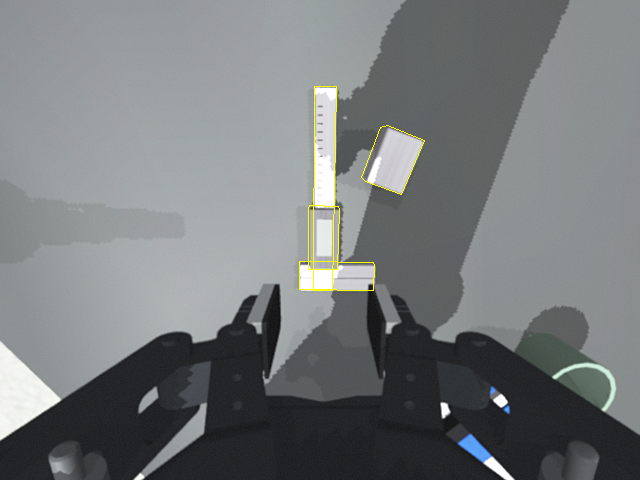

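Run:
```python
from h import *
plan([(579.1,277.1,40,54.3,45,3),(579.1,277.1,3.5,54.3,45,3)])
```

```text
[[0.02, -0.01, 0.82, 0.03, 45], [0.02, -0.01, 0.82, 0.03, 45], [0.02, -0.01, 0.82, 0.04, 45], [0.0, 0.0, 0.3, 0.0, 45], [0.0, 0.0, 0.31, 0.0, 45], [0.0, 0.0, 0.3, 0.0, 45]]
end [579.2 277.1   3.5] 54.3 joints [-9.0, 30.0, -28.0, 82.0, 14.0, 72.0, -73.0]
```

>>> carry_out([
  [0.02,-0.01,0.82,0.03,45],
  [0.02,-0.01,0.82,0.03,45],
  [0.02,-0.01,0.82,0.04,45],
  [0.0,0.0,0.3,0.0,45],
  [0.0,0.0,0.31,0.0,45],
  [0.0,0.0,0.3,0.0,45],
  [0,0,0,0,45],
  [0,0,0,0,45],
], grip_force=70)

```text
t: 18.35
tcp_pos: [0.5792, 0.279, 0.0048]
ee_rot: [180.0, -0.0, 54.4]
wrist_force: [-0.2, -0.2, 0.8]
gripper_width: 0.453
gripper_force: 0.0
```

>>> carry_out([
  [0,0,0,0,0],
  [0,0,0,0,0],
  [0,0,0,0,0],
  [0,0,0,0,0],
  [0,0,0,0,0],
])

```text
t: 18.77
tcp_pos: [0.5799, 0.2797, 0.0063]
ee_rot: [179.9, -0.2, 54.4]
wrist_force: [-1.1, -0.7, 6.3]
gripper_width: 0.248
gripper_force: 69.4
```

Run:
```python
from h import *
plan([(580,279.5,85,54.4,0,3),(519,-71.4,80,100.4,0,None),(519,-71.4,50,100.4,0,2)],vmax=28)
```

```text
[[0.0, 0.0, -0.66, 0.0, 0], [0.0, 0.0, -0.65, 0.0, 0], [0.0, 0.0, -0.66, 0.0, 0], [-0.62, 0.3, 0.01, -0.59, 0], [-0.63, 0.26, 0.01, -0.59, 0], [-0.65, 0.22, 0.01, -0.59, 0], [-0.66, 0.17, 0.01, -0.59, 0], [-0.67, 0.14, 0.01, -0.59, 0]]
[[-0.68, 0.1, 0.01, -0.59, 0], [-0.68, 0.05, 0.01, -0.59, 0], [-0.69, 0.01, 0.01, -0.59, 0], [-0.68, -0.03, 0.01, -0.59, 0], [-0.69, -0.07, 0.01, -0.58, 0], [-0.67, -0.12, 0.01, -0.59, 0], [-0.67, -0.15, 0.01, -0.59, 0], [-0.65, -0.2, 0.01, -0.59, 0]]
[[0.0, 0.0, 0.37, 0.0, 0], [0.0, 0.0, 0.38, 0.0, 0]]
end [519.  -71.2  49.9] 100.4 joints [-10.0, 38.0, -26.0, 88.0, 18.0, 58.0, -77.0]
```

>>> carry_out([
  [0.0,0.0,-0.66,0.0,0],
  [0.0,0.0,-0.65,0.0,0],
  [0.0,0.0,-0.66,0.0,0],
  [-0.62,0.3,0.01,-0.59,0],
  [-0.63,0.26,0.01,-0.59,0],
  [-0.65,0.22,0.01,-0.59,0],
  [-0.66,0.17,0.01,-0.59,0],
  [-0.67,0.14,0.01,-0.59,0],
])

```text
t: 19.43
tcp_pos: [0.555, 0.1429, 0.0815]
ee_rot: [179.9, -0.0, 72.3]
wrist_force: [0.1, 0.3, -1.6]
gripper_width: 0.247
gripper_force: 69.0
```

>>> carry_out([
  [-0.68,0.1,0.01,-0.59,0],
  [-0.68,0.05,0.01,-0.59,0],
  [-0.69,0.01,0.01,-0.59,0],
  [-0.68,-0.03,0.01,-0.59,0],
  [-0.69,-0.07,0.01,-0.58,0],
  [-0.67,-0.12,0.01,-0.59,0],
  [-0.67,-0.15,0.01,-0.59,0],
  [-0.65,-0.2,0.01,-0.59,0],
])

```text
t: 20.1
tcp_pos: [0.5176, -0.0732, 0.0783]
ee_rot: [179.9, 0.0, 100.6]
wrist_force: [0.8, -1.2, -1.6]
gripper_width: 0.249
gripper_force: 69.1
```

>>> carry_out([
  [0.0,0.0,0.37,0.0,0],
  [0.0,0.0,0.38,0.0,0],
  [0.0,0.0,0.0,0.0,0],
  [0.0,0.0,0.0,0.0,0],
  [0.0,0.0,0.0,0.0,0],
])

```text
t: 20.52
tcp_pos: [0.5183, -0.0713, 0.0486]
ee_rot: [179.9, 0.0, 100.4]
wrist_force: [0.6, 1.1, -1.9]
gripper_width: 0.246
gripper_force: 69.1
```

```bash
cat > ci.py <<'E'
from tr import *
def run(tag,off=.0106,dz=.006,z=None):
    s=robot.state(); T=s["tcp_pos"]; yaw=s["ee_rot"][2]; print(np.round(T*1e3,1),np.round(s["ee_rot"],1),s["wrist_force"].round(1),s["t"])
    t=[.5568,-.0224,np.radians(10.4)]
    a=np.radians(yaw); z=T[2]-dz if z is None else z
    q0=[T[0]-off*np.cos(a),T[1]-off*np.sin(a),a]
    R=np.array([[np.cos(t[2]),np.sin(t[2])],[-np.sin(t[2]),np.cos(t[2])]]); tf=lambda q:(R@(np.array(q[:2])-t[:2])*1e3).round(1).tolist()+[round(np.degrees(q[2])-100.4,1)]
    print("pred",tf(q0)); ims=[]
    for n in ["side","wrist"]:
        c=cam(n); im=viewer.camera(n); m,cf=mask(n,"caliper"); im=np.ascontiguousarray(im[...,::-1])
        if m is not None: r=fit("caliper",[(c,m)],q0,z); print(n,round(cf,2),"tray frame",tf(r[0]),round(r[1],3))
        for b in M["caliper"]: cv2.polylines(im,[cv2.convexHull(proj(c,place(b,q0,z)).astype(np.float32)).astype(int)],1,(0,255,255),1)
        for P2 in LONG: cv2.circle(im,tuple(proj(c,place(np.array([[*P2,12]])/1e3,t,0))[0].astype(int)),1,(0,0,255),-1)
        ims.append(cv2.resize(im[210:360,230:390] if n=="side" else im,(400,300) if n!="side" else (400,375))[:300])
    cv2.imwrite(f"pics/{tag}.png",np.hstack(ims))
E
python3 -c "import ci; ci.run('c1')"
```

```text
[518.3 -71.3  48.6] [179.9   0.  100.4] [ 0.6  1.1 -1.9] 20.5167
pred [-46.7, -51.8, np.float64(0.0)]
side 0.56 tray frame [-46.2, -52.1, np.float64(0.6)] 0.354
wrist 0.62 tray frame [-46.4, -52.6, np.float64(-0.1)] 0.225
```

View pics/c1.png

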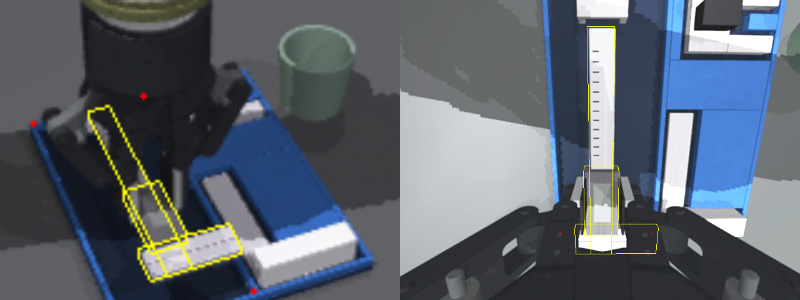

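>>> carry_out([
  [0.0,0.01,0.4,0.0,0],
  [0.0,0.01,0.3,0.0,0],
  [0.0,0.0,0.12,0.0,0],
  [0.0,0.0,0.1,0.0,0],
  [0.0,0.0,0.0,0.0,0],
  [0.0,0.0,0.0,0.0,0],
])

```text
t: 21.22
tcp_pos: [0.5187, -0.0716, 0.011]
ee_rot: [180.0, -0.0, 100.4]
wrist_force: [0.2, 0.0, -2.0]
gripper_width: 0.253
gripper_force: 69.1
```

```bash
python3 -c "import ci; ci.run('c2',z=.004)"
```

```text
[518.7 -71.6  11. ] [180.   -0.  100.4] [ 0.2  0.  -2. ] 21.2167
pred [-46.4, -52.1, np.float64(0.0)]
side 0.86 tray frame [-44.9, -51.8, np.float64(-3.2)] 0.343
wrist 0.9 tray frame [-46.0, -52.6, np.float64(0.1)] 0.205
```

>>> carry_out([
  [0.0,0.0,0.03,0.0,0],
  [0.0,0.0,0.0,0.0,0],
  [0.15,0.0,0.0,0.0,0],
  [0.2,0.0,0.0,0.0,0],
  [0.2,0.0,0.0,0.0,0],
  [0.2,0.0,0.0,0.0,0],
  [0.15,0.0,0.0,0.0,0],
  [0.06,0.0,0.0,0.0,0],
])

```text
t: 22.08
tcp_pos: [0.5119, -0.0324, 0.0102]
ee_rot: [179.9, 0.0, 100.5]
wrist_force: [1.8, -4.6, 5.7]
gripper_width: 0.251
gripper_force: 69.9
```

>>> carry_out([
  [0.0,0.0,0.0,0.0,0],
  [0.0,0.0,0.0,0.0,0],
])

```text
t: 22.25
tcp_pos: [0.5119, -0.0322, 0.0102]
ee_rot: [179.9, -0.0, 100.5]
wrist_force: [-1.0, 0.0, 6.7]
gripper_width: 0.251
gripper_force: 70.1
```

```bash
python3 -c "import ci; ci.run('c3',z=.004)"
```

```text
[511.9 -32.2  10.2] [179.9  -0.  100.5] [-1.   0.   6.7] 22.25
pred [-45.9, -12.1, np.float64(0.1)]
side 0.9 tray frame [-44.1, -10.7, np.float64(-5.0)] 0.392
wrist 0.97 tray frame [-45.8, -12.7, np.float64(0.0)] 0.338
```

View pics/c3.png

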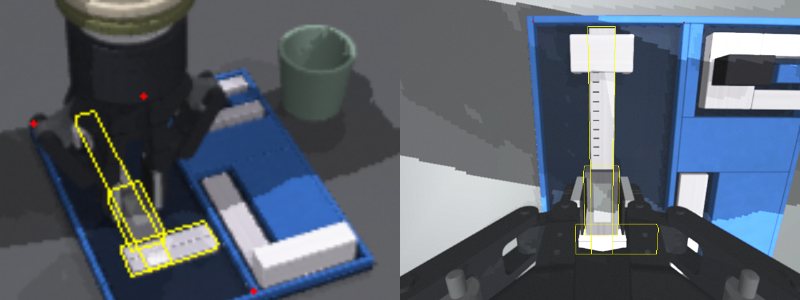

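>>> carry_out([
  [0,0,0,0,42],
  [0,0,0,0,42],
  [0,0,0,0,42],
  [0,0,0,0,42],
  [0,0,-0.2,0,42],
  [0,0,-0.6,0,42],
  [0,0,-0.9,0,42],
  [0,0,-0.9,0,42],
])

```text
t: 23.12
tcp_pos: [0.5106, -0.0336, 0.1146]
ee_rot: [-179.9, -0.1, 100.4]
wrist_force: [1.7, -0.0, 0.9]
gripper_width: 0.418
gripper_force: 0.0
```

>>> carry_out([
  [-0.7,0,-0.7,0,42],
  [-0.8,0,-0.6,0,42],
  [-0.8,0,-0.3,0,42],
  [-0.8,0,0,0,42],
  [0,0,0,0,42],
  [0,0,0,0,42],
])

```text
t: 23.62
tcp_pos: [0.5337, -0.1583, 0.1779]
ee_rot: [-180.0, 0.0, 100.1]
wrist_force: [-0.7, 0.9, -0.2]
gripper_width: 0.42
gripper_force: 0.0
```

Run:
```python
from tr import *
s=robot.state(); print(np.round(s["tcp_pos"]*1e3,1),s["t"])
P=dict(np.load("Pw.npz")); P0=dict(np.load("P.npz"))
t=[.5568,-.0224,np.radians(10.4)]
R=np.array([[np.cos(t[2]),np.sin(t[2])],[-np.sin(t[2]),np.cos(t[2])]]); tf=lambda q:(R@(np.array(q[:2])-t[:2])*1e3).round(1).tolist()+[round(np.degrees(q[2])-10.4,1)]
G={"gauge":(50,77.5,0),"square":(46,-92,90),"caliper":(-46,-14,90)}
for n in ["wrist","side"]:
    c=cam(n); im=viewer.camera(n)
    if n=="wrist": cv2.imwrite("pics/f1.png",im[...,::-1])
    for k,(x,y,a) in G.items():
        p=place(np.array([[x,y,0]])/1e3,t,0)[0]; m,cf=mask(n,k)
        if m is None: print(n,k,None); continue
        r=fit(k,[(c,m)],[p[0],p[1],t[2]+np.radians(a)],.004); print(n,k,tf(r[0]),round(r[1],3),round(cf,2))
    if n=="side":
        for k in ["block","weight","cup"]:
            m,cf=mask(n,k)
            if m is not None: r=fit(k,[(c,m)],P0[k]); print(k,show(r[0]),round(r[1],2))
```

```text
[ 533.7 -158.3  177.9] 23.6167
wrist gauge None
wrist square [45.7, -90.0, np.float64(90.2)] 0.043 0.94
wrist caliper [-46.1, -12.0, np.float64(90.0)] 0.033 0.79
side gauge [50.6, 78.0, np.float64(3.1)] 0.48 0.64
side square [46.0, -89.4, np.float64(90.0)] 0.058 0.58
side caliper [-45.6, -11.6, np.float64(90.2)] 0.115 0.73
weight [527.5, -233.3, 10.9] 0.08
cup [675.2, 65.2, 21.9] 0.23
```

View pics/f1.png

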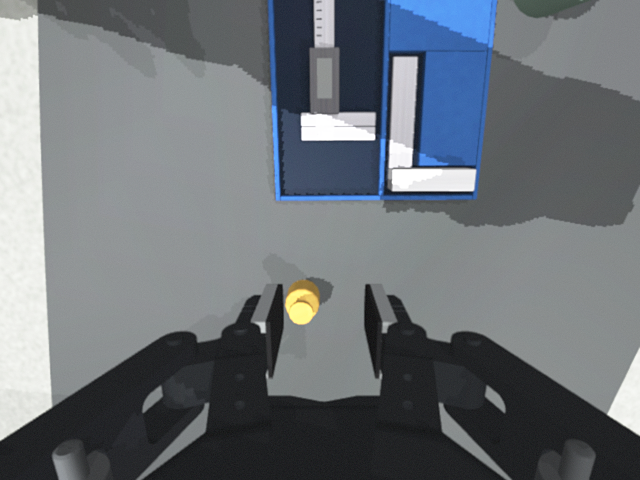

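The caliper lies straight and home with its slider at (324,80), the square is flat in its slot, and the weight at (302,300) still stands. I'm handing in the job.

```bash
python3 -c "
from workcell import close_job; print(close_job())"
```

```text
the job is handed in; nothing more can be done
None
```

The job is handed in at about 24 s: gauge, square and caliper lie flat in their own compartments in the order asked, the caliper's tail is under the bridge about 2 mm from the end wall, and the weight, block and cup were not touched.

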